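Clamp the jar and unscrew its cap

ROBOT

A 6-joint arm with a two-finger parallel gripper is mounted at the origin on a cart in front of the work surface, level with it; the furniture and walls round the work are solid. World frame = base frame: x ahead of the robot, y to its left, z up, the work surface at z = 0. Lengths are in m, angles in rad, forces in N, time in s.
With the tool pointing down it reaches from about 0.35 to 0.85 m from the base axis. Payload 8.1 kg.
Tool frame: the origin (TCP) lies between the finger pads; the fingertips stand 14 mm ahead of it and the grasp point (between the pads) lies 5 mm behind it (robot.tcp_to_tips is the z of the fingertips in the tool frame, in m); z points along the fingers, y is the line along which they close (so a half turn about z gives the same grasp; the last joint's range is limited). The gripper opens to 93 mm and grips with 3 to 60 N. Pads are 15 mm wide; open, the fingers measure 128 mm over their backs; the gripper's body (75 mm by 188 mm) begins 65 mm behind the grasp point.
Start: joints at [-1.205, 0.13, 1.488, -0, 1.523, -0.085], TCP at [0.261, -0.54, 0.233] pointing down, gripper open.
Joint ranges: [-2.96, 2.96], [-0.89, 2.26], [0.02, 2.5], [-1.34, 4.48], [0, 2.73], [-2.66, 2.66]. Speed limits (rad/s): [2.39, 2.39, 2.79, 3.14, 3.14, 3.14].

INTERFACE

Orientations are given as a rotation vector (axis times angle).
In Python, from plant import sensors, read_camera, robot gives the robot as it stands.
- The arm moves only by the tool inch_along, called after "Request:" by a JSON object that holds its "op" and its "data", one argument or row to a line. Schema: {"type":"object","properties":{"rows":{"type":"object","properties":{"finger_gap":{"type":"array","items":{"type":"number"},"minItems":1,"maxItems":20},"sx":{"type":"array","items":{"type":"number"},"minItems":1,"maxItems":20},"sy":{"type":"array","items":{"type":"number"},"minItems":1,"maxItems":20},"sz":{"type":"array","items":{"type":"number"},"minItems":1,"maxItems":20},"turn":{"type":"array","items":{"type":"number"},"minItems":1,"maxItems":20}},"additionalProperties":false,"required":["finger_gap","sx","sy","sz","turn"]},"grip_n":{"type":"number"},"only":{"type":"string"},"quiet":{"type":"boolean"},"lines":{"type":"string"}},"required":["rows"],"additionalProperties":false}. rows is an object with one list for each field, all of the same length, 1 to 20, a row being the entries at one place: finger_gap (the finger opening in m), sx, sy, sz (the shift in a scale on which 1.0 is 0.8 m), turn (a turn about the tool's z in a scale on which 1.0 is 45 degrees); each row shifts and turns the commanded pose from where the row before left it, along the tool's axes as they then stand; what a row does not reach is not made up. A row lasts 1/10 s, in which the tool goes at most 0.05 m and 0.15 rad, less where a joint would pass 70% of its speed; a pose out of reach is approached as far as the arm can. The fingers move at their own pace and stop on an object; grip_n is the grip in N (left out, the last holds). Time passes only in rows, so rows that do not move let the fingers close. The tool returns the time, the measured TCP pose, the force, the opening and the grip force at its end. only (a regular expression) keeps the lines of the reply that match it, lines (a string "A,B") keeps lines A to B, and quiet returns only ok. A shift or turn number past 1, either way, is cut back to 1. Input that does not fit is refused with a message, and nothing moves.
- sensors.read_state(): the state, without advancing time (a new reading comes with each control period).
- read_camera(name): name is "scene" or "top" or "wrist"; returns a dict with "image" (400x640x3 uint8, red, green, blue), "depth" (400x640 float32, m along the optical axis (not along the pixel's ray), 0 where there is no reading), "fx", "fy", "cx", "cy" (pixels), "R" (3x3) and "t" (3): a world point X has camera coordinates R X + t. Camera axes: x right, y down, z forward; pixel columns grow to the right and rows downward; lengths in m; the calibration is good to about 2 mm. The wrist camera is an equidistant fisheye: a pixel r from the principal point sees the ray r / f radians off the axis. A picture is of the moment at which its call begins.
- robot.close_job(): hands the job in; it is judged then, once.
The state is a dict: "t": time; "q": joint angles; "dq": joint speeds; "joint_torque": joint torques, N m; "tool_pos": TCP position; "orientation": TCP orientation; "force": force on the tool from outside, world axes, zero at the start; "wrist_torque": the same for the moment, N m; "opening": finger opening in m; "gripper_force": force on a finger pad.
Only numpy, scipy, OpenCV 4.12 (cv2) and the standard library are available. Lean on these libraries where they do the work, as an engineer would, in place of code of your own. Each camera call takes 0.05 s, during which the arm holds its last target. There are 200 camera calls.

TASK

Swing the red-knobbed lever of the jar clamp fully closed so that the jar is held fast, then unscrew the orange cap anticlockwise, turning it no further than it needs to come free of the threads (about a sixth of a turn). Lift it straight off and finish still holding it level, two to three centimetres clear above the jar's mouth. The jar stays clamped, unturned and standing in the clamp, and the other things on the worktop are left where they are.

Things in the scene. Friction and masses are not known exactly. Their poses are not given: they have to be found in the camera images.
- jar_clamp: Jar clamp fixed to the worktop, wooden base 120x190x12 mm. Origin on the worktop under the jar; x points away from the robot, within 0.3 rad. In its axes: fixed fence on the +y side (springy rubber pad, face at y = +32 mm), sliding jaw on the -y side, lever beyond the jaw. Both reach 58 mm above the worktop. A wall cabinet hangs 0.45 m above the worktop from 0.57 m ahead of the base.
- lever (a joint): Cam lever with a vertical axis: 0 to 0.12 rad at the start (open), 1.15 rad at its end stop (fully closed). Grows clockwise seen from above, the knob swinging to the robot side of the pivot. 6 N at the knob moves it, rising to about 11 N from 0.86 rad on, where the jar starts to press the pad; it stays where it is left. Closing slides the jar up to 9 mm to the fence side and squares it.
- jaw: The clamp's sliding jaw, aluminium with a rubber face, 84 mm wide, driven by the lever 10.4 mm per rad. Origin as the clamp's when the lever is fully open.
- lever_knob (a point): Top centre of the lever's red upright knob, a round post 18 mm in diameter, top 87 mm above the worktop, straight sides for 30 mm below that. It runs on a circle of 55 mm radius about lever_pivot; fully open it lies 110 degrees clockwise of the clamp's x axis from there, closed 176.
- lever_pivot (a point): The lever's vertical turning axis, 47 mm above the worktop (at x = 0, y = -88 mm of the clamp).
- jar: Loose square blue jar, 0.25 to 0.5 kg: body 64x64x66 mm, low shoulder up to 72 mm, round neck (41 mm, with threads 51 mm) up to the rim at 98 mm. Origin at the centre of its underside, z up. It stands on the clamp's base (underside 12 mm above the worktop) between fence and jaw. Its mouth is over its origin.
- cap: Orange round screw cap, fluted skirt, 58 mm outer diameter, 21 mm high, 60 g. Origin at the centre of its lower edge, z up; on the jar this edge is 82 mm above the jar's underside (94 mm above the worktop). A sprung seal holds it tight: about 0.3 to 0.6 N m to turn. A white line on its top runs from the middle along its +x axis.
- cap_top (a point): Centre of the cap's top, 21 mm above its lower edge. Fully tight, the cap's x axis is the jar's; it starts 0 to 0.2 rad anticlockwise (seen from above) of that. Turned anticlockwise it rises about 1 mm, comes free at 0.95 rad from the jar's x axis and then lifts straight off, up to 1.4 rad; turning on, it runs against the next threads at 1.7 rad.
- spotted_mug: Bystander: white mug with yellow dots, 87 x 121 x 97 mm, right of the clamp. Origin under its middle.
- food_tin: Bystander: small food tin, 75 mm across, 58 mm high. Origin under its middle.
- pepper_jar: Bystander: spice jar with black cap, 41 mm across, 105 mm high. Origin under its middle.
- honey_pot: Bystander: turned wooden pot, 76 mm across, 82 mm high. Origin under its middle.
- glass_dish: Bystander: small pale dish, 89 mm across, 34 mm high. Origin under its middle.
- teaspoon: Bystander: teaspoon lying flat, 130 x 27 x 11 mm. Origin under its middle.
Things that resemble listed ones, but are neither listed nor needed, are in the scene too. What is meant by the cap is not turquoise, and is the larger of those in its own colour. Leave any green look-alike of the jar alone.

How it is judged:
By the outcome, as a careful person would: the job done as asked, in the order asked, and still so for the second after the job is handed in, while the arm keeps its last pose, push and grip.
It also fails if it takes over 43 s, if anything falls off the work surface, if the arm or the gripper's body presses on something with over 40 N, if the wrist force passes 120 N, or if a joint passes its speed limit or range.

## Working session

There is one attempt and no reset: what is moved stays moved. The work goes in short steps, Python scripts to look and compute and a tool call to move; the robot and the scene stay as the last step left them, time stands still between calls to the robot, and variables do not carry over. Pictures are saved under pics/ and viewed, at most 10 in all, crops included, and the job is handed in when it is done.

```bash
mkdir -p pics; ls; python3 - <<'E'
from plant import sensors, read_camera, robot
import cv2,numpy as np
s=sensors.read_state(); print({k:np.round(v,3) for k,v in s.items()})
for n in("top","scene"):
    c=read_camera(n); cv2.imwrite(f"pics/{n}0.png",c["image"][:,:,::-1]); np.savez(f"{n}0.npz",**c)
    print(n,c["fx"],c["fy"],c["cx"],c["cy"],np.round(c["R"],3),np.round(c["t"],3), -c["R"].T@c["t"])
E
```

```text
pics
{'t': np.float64(0.0), 'q': array([-1.205,  0.131,  1.489, -0.   ,  1.523, -0.085]), 'dq': array([ 0.   ,  0.   , -0.   , -0.   , -0.001, -0.001]), 'joint_torque': array([ 1.0000e-03, -5.5984e+01, -4.9176e+01,  7.7000e-02,  3.5000e-02,
       -0.0000e+00]), 'tool_pos': array([ 0.261, -0.54 ,  0.232]), 'orientation': array([-3.06 , -0.702,  0.   ]), 'force': array([ 0.073, -0.008, -0.079]), 'wrist_torque': array([ 0.021, -0.014, -0.004]), 'gripper_force': np.float64(0.0), 'opening': np.float64(0.093)}
top 492.3647903372469 492.3647903372469 323.3462659731719 195.66672139261598 [[ 0.01  -1.     0.001]
 [-0.977 -0.01  -0.211]
 [ 0.211  0.001 -0.978]] [0.068 0.47  1.519] [0.13867299 0.07141486 1.5835551 ]
scene 389.83448553547237 389.83448553547237 319.08292545522227 201.18880430136124 [[ 0.528 -0.849 -0.01 ]
 [-0.515 -0.31  -0.799]
 [ 0.676  0.427 -0.601]] [-0.141  0.322  0.884] [-0.35783479 -0.39748426  0.7868869 ]
```

View pics/top0.png

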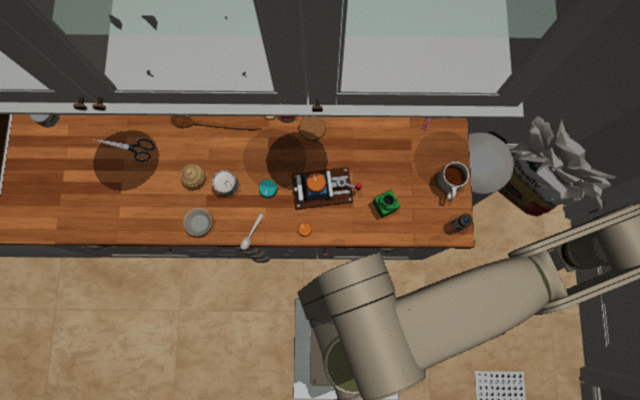

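View pics/scene0.png

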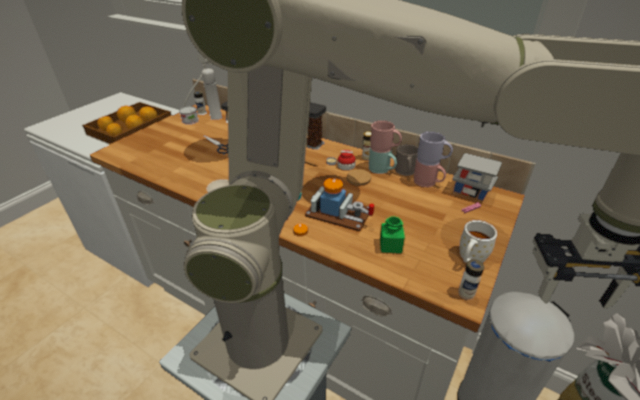

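The top view shows the orange cap on the jar at (317,183), the red knob at (359,186), the clamp base around (323,188), and a decoy small cap at (305,229). Next I measure them.

```bash
cat > h.py <<'E'
import numpy as np,cv2
def ray(c,u,v,z):
    d=np.array([(u-c["cx"])/c["fx"],(v-c["cy"])/c["fy"],1.]); R=c["R"]; o=-R.T@c["t"]; w=R.T@d
    return o+w*(z-o[2])/w[2]
def blobs(c,lo,hi,box=None,amin=6):
    h=cv2.cvtColor(c["image"],cv2.COLOR_RGB2HSV); m=cv2.inRange(h,np.array(lo),np.array(hi))
    if box: 
        k=np.zeros_like(m);k[box[1]:box[3],box[0]:box[2]]=1;m*=k
    n,l,s,ce=cv2.connectedComponentsWithStats(m)
    return [(s[i,4],ce[i],s[i,:4]) for i in range(1,n) if s[i,4]>=amin],l
E
python3 - <<'E'
from h import *
for n,box in(("top",(285,160,370,212)),("scene",(295,165,385,235))):
    c=dict(np.load(n+"0.npz"))
    for nm,lo,hi,z in(("orange",(6,170,130),(18,255,255),.115),("red",(0,170,80),(4,255,255),.087),("red2",(174,150,80),(180,255,255),.087),("blue",(98,100,40),(125,255,255),.08)):
        for a,ce,s in blobs(c,lo,hi,box)[0]: print(n,nm,a,ce.round(1),s,ray(c,*ce,z).round(4))
c=dict(np.load("top0.npz"));im=c["image"][160:215,280:375,::-1]
cv2.imwrite("pics/c1.png",cv2.resize(im,None,fx=8,fy=8,interpolation=cv2.INTER_CUBIC))
E
```

```text
top orange 20 [362.7 160.5] [357 160  13   2] [ 0.5683 -0.0479  0.115 ]
top orange 218 [360.8 181.7] [350 172  20  29] [ 0.5004 -0.0416  0.115 ]
top orange 216 [316.  182.8] [307 174  18  17] [0.4958 0.0959 0.115 ]
top orange 14 [362.3 190.1] [360 188   6   6] [ 0.4743 -0.046   0.115 ]
top orange 26 [365.6 207.7] [363 203   7   9] [ 0.4195 -0.0557  0.115 ]
top orange 26 [354.4 209.2] [350 206  10   6] [ 0.4145 -0.0217  0.115 ]
top orange 7 [285.9 208.9] [285 208   3   3] [0.4135 0.1863 0.115 ]
top orange 6 [292. 209.] [291 208   3   3] [0.4132 0.1676 0.115 ]
top orange 28 [304.9 210.1] [298 209  14   3] [0.4102 0.1283 0.115 ]
top orange 42 [320.5 209.3] [312 208  18   4] [0.4131 0.0813 0.115 ]
top orange 11 [333.2 208.9] [331 208   6   4] [0.4148 0.0427 0.115 ]
top orange 16 [340.7 209.2] [337 208   9   4] [0.4141 0.0199 0.115 ]
top red 15 [358.5 185.3] [356 184   5   4] [ 0.4957 -0.0364  0.087 ]
top blue 84 [317.4 192.2] [307 185  21  12] [0.4741 0.0916 0.08  ]
scene orange 37 [322.8 173.7] [315 172  19   5] [0.5273 0.1467 0.115 ]
scene orange 33 [379.  175.7] [371 173  14   6] [ 0.6083 -0.0105  0.115 ]
scene orange 188 [332.9 183.7] [323 178  20  12] [0.4956 0.0911 0.115 ]
scene orange 188 [371.8 192.7] [359 186  26  15] [ 0.514  -0.0308  0.115 ]
scene orange 126 [376.8 210. ] [364 202  21  16] [ 0.4465 -0.0786  0.115 ]
scene orange 87 [300.9 208.6] [295 204  14  11] [0.3426 0.1058 0.115 ]
scene orange 132 [301.3 228.3] [295 222  14  13] [0.2734 0.0577 0.115 ]
scene orange 48 [346.1 229.1] [331 224  29  11] [ 0.3314 -0.0446  0.115 ]
scene red 39 [370.7 208.9] [369 204   5  11] [ 0.4756 -0.048   0.087 ]
scene blue 408 [331.  202.8] [320 191  25  25] [0.4494 0.0703 0.08  ]
```

View pics/c1.png

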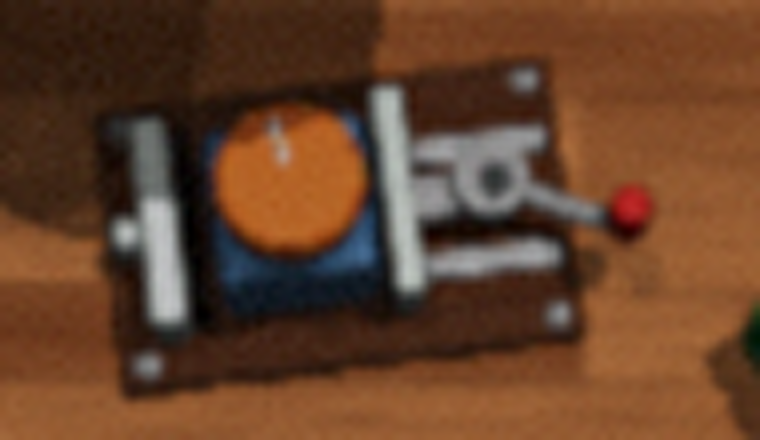

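```bash
python3 - <<'E'
from h import *
c=dict(np.load("top0.npz"))
P=lambda u,v,z: ray(c,280+(u+.5)/8-.5,160+(v+.5)/8-.5,z)
C=np.array([P(*p,.012) for p in((100,118),(545,62),(580,340),(125,393))])
print(C.round(4),C.mean(0)); 
d=(C[0]-C[1]+C[3]-C[2]); print("yaw y-edge",np.arctan2(-d[0],d[1]), np.linalg.norm(C[0]-C[1]),np.linalg.norm(C[0]-C[3]))
e=C[0]-C[3]+C[1]-C[2]; print("yaw x", np.arctan2(e[1],e[0]))
pv=P(493,178,.055);kn=P(632,206,.087);cp=P(291,177,.115);l=P(272,115,.115)
print("pivot",pv,"knob",kn,"cap",cp,np.linalg.norm((kn-pv)[:2]))
v=kn-pv;print("knob ang",np.degrees(np.arctan2(v[1],v[0])))
v=P(271,113,.115)-P(284,160,.115);print("line",np.arctan2(v[1],v[0]))
v=l-cp;print("line2",np.arctan2(v[1],v[0]))
d=P(373,90,.058)-P(400,292,.058);print("jaw yaw",np.arctan2(d[1],d[0]))
E
```

```text
[[ 0.5487  0.1769  0.012 ]
 [ 0.5745 -0.0065  0.012 ]
 [ 0.4574 -0.0207  0.012 ]
 [ 0.4336  0.164   0.012 ]] [0.50356119 0.07842982 0.012     ]
yaw y-edge 0.13384152785709144 0.18515135618067768 0.11583608757093837
yaw x 0.11574828974904214
pivot [0.51435677 0.01643521 0.055     ] knob [ 0.49578599 -0.03671568  0.087     ] cap [0.49922247 0.09611239 0.115     ] 0.056301788823574936
knob ang -109.25928130137652
line 0.27543202154667573
line2 0.3021265104744767
jaw yaw 0.13715936834653525
```

The clamp yaw is about 0.125 rad, pivot (0.514,0.016), knob (0.496,-0.037), and the lever is at about 0.11 rad. I'll move above the knob with the fingers partly closed.

Careful with the scale: shifts go in shares of 0.8 m and turns go in shares of 45 degrees. That gives: 0.05 m / 0.8 = 0.0625, 0.036 m / 0.8 = 0.045, -0.15 rad / 0.7854 = -0.191.

```bash
cat >> h.py <<'E'
from scipy.spatial.transform import Rotation as Ro
def go(target):
    from plant import sensors
    s=sensors.read_state(); M=Ro.from_rotvec(s["orientation"]).as_matrix()
    print("t",round(float(s["t"]),2),"pos",np.round(s["tool_pos"],4),"yawx",round(float(np.arctan2(M[1,0],M[0,0])),3),"tool dxyz",(M.T@(np.array(target)-s["tool_pos"])).round(4),"F",np.round(s["force"],1),"q",np.round(s["q"],2))
E
```

Request:
{"op": "inch_along", "data": {
  "rows": {"finger_gap":[0.06, 0.06, 0.06, 0.06, 0.06, 0.06, 0.06, 0.06, 0.06, 0.06, 0.06, 0.06, 0.045, 0.045], "sx":[0.045, 0.045, 0.045, 0.045, 0.045, 0.045, 0.045, 0.045, 0.045, 0.045, 0.045, 0.045, 0, 0], "sy":[-0.0363, -0.0363, -0.0363, -0.0363, -0.0363, -0.0363, -0.0363, -0.0363, -0.0363, -0.0363, -0.0363, -0.0375, 0, 0], "sz":[0, 0, 0, 0, 0, 0, 0, 0, 0, 0, 0, 0, 0.0625, 0], "turn":[0, 0, 0, 0, 0, 0, 0, 0, 0, 0, 0, -0.191, 0, 0]},
  "grip_n": 30
}}

```text
t: 1.5
tool_pos: [0.4942, -0.0355, 0.176]
orientation: [-2.995, -0.933, 0.016]
force: [-0.9, 0.3, -1.0]
opening: 0.0484
gripper_force: 0.0
```

```bash
python3 - <<'E'
from h import *
go([.496,-.037,.074])
from plant import read_camera,sensors
c=read_camera("wrist"); np.savez("w1.npz",**c)
cv2.imwrite("pics/w1.png",c["image"][:,:,::-1]); print(c["fx"],c["cx"],c["cy"],-c["R"].T@c["t"])
for z,p in ((.087,(.496,-.037)),(.055,(.514,.016)),(.115,(.497,.096))):
    X=c["R"]@np.array([*p,z])+c["t"]; th=np.arctan2(np.hypot(X[0],X[1]),X[2]); r=th*c["fx"]/np.hypot(X[0],X[1]); print(p,c["cx"]+r*X[0],c["cy"]+r*X[1])
E
```

```text
t 1.5 pos [ 0.4942 -0.0355  0.176 ] yawx 0.604 tool dxyz [0.0014 0.0031 0.102 ] F [-0.9  0.3 -1. ] q [-0.18 -0.11  1.83 -0.    1.43  0.79]
309.70691628693146 323.1983881008197 198.36252677648568 [0.55333738 0.00229761 0.32705993]
(0.496, -0.037) 325.18788649738474 204.62893890331128
(0.514, 0.016) 287.4393970726156 145.4712338071708
(0.497, 0.096) 176.45214524770054 114.18604805474558
```

View pics/w1.png

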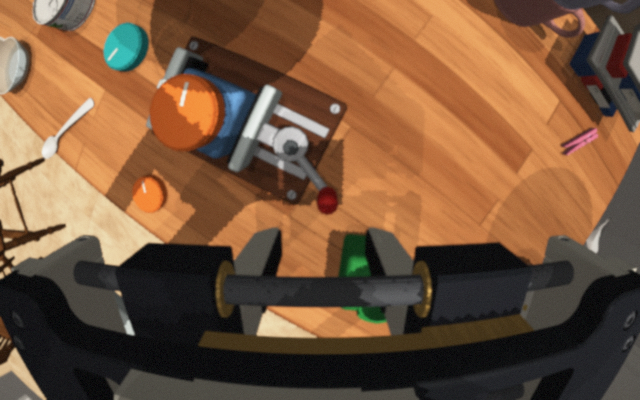

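The wrist view shows the knob at about (327,199), the pivot at (290,143) and the cap top at about (185,107). I'll refine from these before descending.

```bash
cat >> h.py <<'E'
def wray(c,u,v,z):
    a=np.array([u-c["cx"],v-c["cy"]]);r=np.hypot(*a);th=r/c["fx"]
    w=c["R"].T@np.array([*(a/r*np.sin(th)),np.cos(th)]);o=-c["R"].T@c["t"]
    return o+w*(z-o[2])/w[2]
E
python3 - <<'E'
from h import *
c=dict(np.load("w1.npz"))
for a,ce,s in blobs(c,(0,150,60),(5,255,255),(300,175,350,225))[0]+blobs(c,(174,150,60),(180,255,255),(300,175,350,225))[0]: print("red",a,ce,s,wray(c,*ce,.080))
b,l=blobs(c,(4,170,60),(18,255,255),(145,65,230,155),300)
for a,ce,s in b: print(a,ce,s)
print("pivot",wray(c,290,145,.055),"knob",wray(c,327,196,.087))
print("capcentre",wray(c,190,102,.115),"line",wray(c,186,84,.115),wray(c,184,105,.115))
go([.496,-.037,.074])
im=c["image"][30:220,140:360,::-1]
cv2.imwrite("pics/c2.png",cv2.resize(im,None,fx=3,fy=3,interpolation=cv2.INTER_CUBIC))
E
```

```text
red 406 [327.05665025 200.04187192] [317 187  21  27] [ 0.49845523 -0.03716789  0.08      ]
4565 [184.30909091 112.77590361] [145  74  79  80]
pivot [0.51562048 0.01434134 0.055     ] knob [ 0.50274022 -0.03409797  0.087     ]
capcentre [0.51018328 0.09103262 0.115     ] line [0.51962043 0.10131341 0.115     ] [0.50588208 0.09413713 0.115     ]
t 1.55 pos [ 0.4953 -0.0367  0.1791] yawx 0.602 tool dxyz [0.0011 0.0013 0.1051] F [ 0.3 -0.7  0.4] q [-0.18 -0.11  1.83 -0.    1.43  0.79]
```

View pics/c2.png

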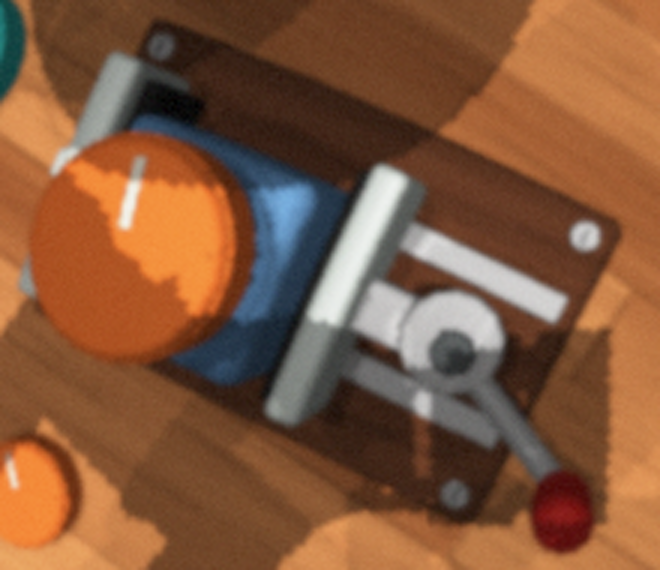

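Converted, 0.035 m / 0.8 = 0.0438, 0.002 m / 0.8 = 0.0025.

Request:
{"op": "inch_along", "data": {
  "rows": {"finger_gap":[0.045, 0.045, 0.045, 0.045, 0.01, 0.01, 0.01, 0.01, 0.01], "sx":[0.0025, 0, 0, 0, 0, 0, 0, 0, 0], "sy":[0.0025, 0, 0, 0, 0, 0, 0, 0, 0], "sz":[0.0438, 0.0438, 0.0425, 0, 0, 0, 0, 0, 0], "turn":[0, 0, 0, 0, 0, 0, 0, 0, 0]},
  "grip_n": 30
}}

```text
t: 2.45
tool_pos: [0.5026, -0.0364, 0.0812]
orientation: [-2.999, -0.929, -0.007]
force: [-1.3, 10.8, 7.7]
opening: 0.0175
gripper_force: 30.0
```

```bash
python3 - <<'E'
from h import *
go([.498,-.037,.075])
E
```

```text
t 2.45 pos [ 0.5026 -0.0364  0.0812] yawx 0.601 tool dxyz [-0.0042 -0.0021  0.0062] F [-1.3 10.8  7.7] q [-0.18 -0.    1.91  0.    1.23  0.79]
```

```bash
python3 - <<'E'
import numpy as np
a=np.radians(np.linspace(-108,-169,13)); p=.055*np.c_[np.cos(a),np.sin(a)]
d=np.diff(p,axis=0); y=.601; print(np.c_[d@[np.cos(y),np.sin(y)],d@[np.sin(y),-np.cos(y)]].round(4).tolist())
E
```

```text
[[-0.0028, -0.004], [-0.0024, -0.0042], [-0.0021, -0.0044], [-0.0017, -0.0046], [-0.0012, -0.0047], [-0.0008, -0.0048], [-0.0004, -0.0049], [0.0, -0.0049], [0.0005, -0.0049], [0.0009, -0.0048], [0.0013, -0.0047], [0.0017, -0.0046]]
```

Converted, -0.0049 m / 0.8 = -0.0061, -0.0048 m / 0.8 = -0.006.

Request:
{"op": "inch_along", "data": {
  "rows": {"finger_gap":[0.01, 0.01, 0.01, 0.01, 0.01, 0.01, 0.01, 0.01, 0.01, 0.01, 0.01, 0.01, 0.01, 0.01], "sx":[-0.0035, -0.003, -0.0025, -0.0021, -0.0015, -0.001, -0.0005, 0, 0.0006, 0.0011, 0.0016, 0.0021, 0, 0], "sy":[-0.005, -0.0053, -0.0055, -0.0058, -0.0059, -0.006, -0.0061, -0.0061, -0.0061, -0.006, -0.0059, -0.0058, 0, 0], "sz":[0, 0, 0, 0, 0, 0, 0, 0, 0, 0, 0, 0, 0, 0], "turn":[0, 0, 0, 0, 0, 0, 0, 0, 0, 0, 0, 0, 0, 0]},
  "grip_n": 35
}}

```text
t: 3.85
tool_pos: [0.4648, 0.0006, 0.0809]
orientation: [2.996, 0.927, 0.0]
force: [-4.4, -15.6, 5.1]
opening: 0.0169
gripper_force: 35.0
```

```bash
python3 - <<'E'
from h import *
go([.461,.0048,.075])
from plant import read_camera,sensors
c=read_camera("top"); np.savez("t2.npz",**c)
for a,ce,s in blobs(c,(0,150,60),(5,255,255),(330,170,375,215),2)[0]: print("red",a,ce,ray(c,*ce,.082))
E
```

```text
t 3.85 pos [0.4648 0.0006 0.0809] yawx 0.6 tool dxyz [-0.0008 -0.0057  0.0059] F [ -4.4 -15.6   5.1] q [-0.1  -0.11  2.02 -0.01  1.23  0.87]
```

Converted, -0.0037 m / 0.8 = -0.0046, 0.0016 m / 0.8 = 0.002.

Request:
{"op": "inch_along", "data": {
  "rows": {"finger_gap":[0.01, 0.01, 0.01], "sx":[0.002, 0.002, 0], "sy":[-0.0046, -0.0046, 0], "sz":[0, 0, 0], "turn":[0, 0, 0]},
  "grip_n": 40
}}

```text
t: 4.2
tool_pos: [0.4641, 0.0067, 0.0809]
orientation: [2.992, 0.926, 0.001]
force: [0.6, -24.2, 0.9]
opening: 0.0168
gripper_force: 40.0
```

Request:
{"op": "inch_along", "data": {
  "rows": {"finger_gap":[0.01, 0.01], "sx":[0.002, 0], "sy":[-0.0046, 0], "sz":[0, 0], "turn":[0, 0]}
}}

```text
t: 4.4
tool_pos: [0.4641, 0.0071, 0.081]
orientation: [2.986, 0.923, 0.001]
force: [4.2, -44.2, -5.1]
opening: 0.017
gripper_force: 40.1
```

Request:
{"op": "inch_along", "data": {
  "rows": {"finger_gap":[0.01, 0.01], "sx":[0.002, 0], "sy":[-0.0046, 0], "sz":[0, 0], "turn":[0, 0]}
}}

```text
t: 4.6
tool_pos: [0.464, 0.0076, 0.081]
orientation: [2.98, 0.921, 0.0]
force: [7.7, -62.2, -9.6]
opening: 0.0171
gripper_force: 40.1
```

The knob has hit its end stop: the force rises steeply with almost no motion. I'll back the load off, release and rise.

Converted, -0.05 m / 0.8 = -0.0625, -0.04 m / 0.8 = -0.05.

Request:
{"op": "inch_along", "data": {
  "rows": {"finger_gap":[0.01, 0.01, 0.04, 0.04, 0.04, 0.04, 0.06, 0.09, 0.09], "sx":[-0.0025, -0.0025, 0, 0, 0, 0, 0, 0, 0], "sy":[0.0056, 0.0056, 0, 0, 0, 0, 0, 0, 0], "sz":[0, 0, 0, 0, 0, -0.05, -0.0625, -0.0375, 0], "turn":[0, 0, 0, 0, 0, 0, 0, 0, 0]}
}}

```text
t: 5.5
tool_pos: [0.4659, 0.0101, 0.2048]
orientation: [2.997, 0.93, 0.015]
force: [-0.0, 0.2, -0.5]
opening: 0.0594
gripper_force: 0.0
```

```bash
python3 - <<'E'
from h import *
go([.461,.0048,.075])
from plant import read_camera
c=read_camera("top"); np.savez("t3.npz",**c); w=read_camera("wrist"); np.savez("w3.npz",**w)
a=cv2.resize(c["image"][160:215,280:375,::-1],(760,440),interpolation=cv2.INTER_CUBIC)
cv2.imwrite("pics/c3.png",a); cv2.imwrite("pics/w3.png",w["image"][:,:,::-1])
E
```

```text
t 5.5 pos [0.4659 0.0101 0.2048] yawx 0.602 tool dxyz [-0.008   0.0008  0.1298] F [-0.   0.2 -0.5] q [-0.09 -0.24  1.89  0.    1.48  0.88]
```

View pics/w3.png

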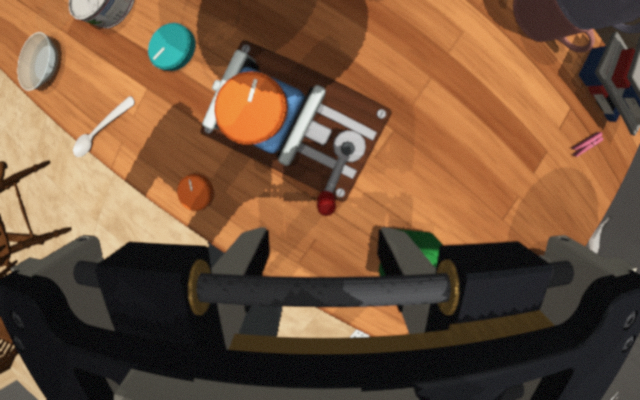

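View pics/c3.png

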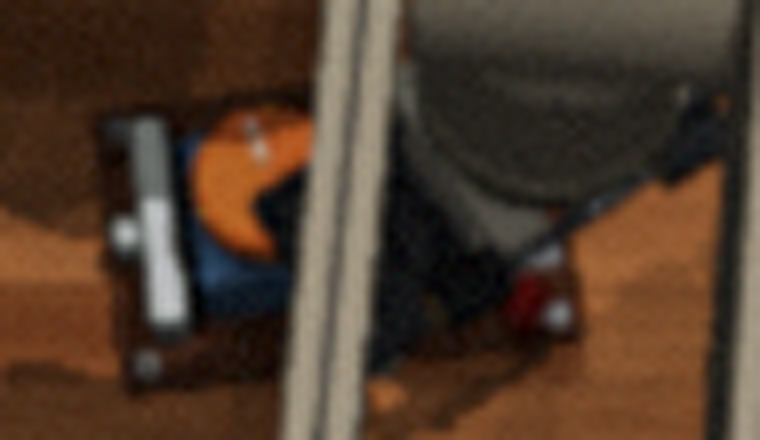

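The wrist view shows the lever arm now parallel to the clamp's x axis (pivot (350,147), knob (326,203)), so it is closed. The cap is at (250,107), and the jar has slid to the fence. Next I measure the cap.

```bash
cat >> h.py <<'E'
from scipy.optimize import least_squares
def capfit(c,box,pix=None):
    h=cv2.cvtColor(c["image"],cv2.COLOR_RGB2HSV); b,l=blobs(c,(3,150,40),(19,255,255),box,300)
    m=np.zeros(l.shape,np.uint8); m[box[1]:box[3],box[0]:box[2]]=cv2.inRange(h[box[1]:box[3],box[0]:box[2]],(3,170,50),(19,255,255))
    cn=max(cv2.findContours(m,cv2.RETR_EXTERNAL,cv2.CHAIN_APPROX_NONE)[0],key=cv2.contourArea); cn=cv2.convexHull(cn)
    P=np.array([wray(c,*p,.115)[:2] for p in cn[:,0].astype(float)]); o=(-c["R"].T@c["t"])[:2]
    g=P.mean(0); f=(P-g)@(g-o)>-.003*np.linalg.norm(g-o); Q=P[f]
    r=least_squares(lambda x:np.hypot(*(Q-x[:2]).T)-x[2],[*g,.029]); r2=least_squares(lambda x:np.hypot(*(Q-x).T)-.029,g)
    print("bbox",cv2.boundingRect(cn),"fit",r.x.round(4),"fixed r",r2.x.round(4),np.abs(r2.fun).max().round(4)); 
    x,y,w,hh=cv2.boundingRect(cn)
    k=np.zeros_like(m); cv2.fillConvexPoly(k,cv2.convexHull(cn),1); k=cv2.erode(k,np.ones((5,5)))
    wm=((h[...,1]<110)&(h[...,2]>90)&(k>0)).astype(np.uint8); v,u=np.nonzero(wm)
    if len(u)>8:
        L=np.array([wray(c,a,b,.115)[:2] for a,b in zip(u,v)]); d=np.linalg.svd(L-L.mean(0))[2][0]; d*=np.sign(d@(L.mean(0)-r2.x))
        e=L.mean(0)-r2.x; print("line yaw",np.arctan2(d[1],d[0]).round(3),"radial",np.arctan2(e[1],e[0]).round(3),len(u))
    return r2.x
E
python3 - <<'E'
from h import *
w=dict(np.load("w3.npz"))
p=capfit(w,(208,60,298,150)); 
c0=dict(np.load("w1.npz")); capfit(c0,(140,60,230,160))
for a,ce,s in blobs(w,(0,130,40),(6,255,255),(310,180,345,222))[0]: print("red",a,ce,wray(w,*ce,.080))
print("pivot",wray(w,350,147,.055),"knobtop",wray(w,326,199,.087))
go([*p,.102])
E
```

```text
bbox (216, 72, 71, 75) fit [0.4985 0.0989 0.0305] fixed r [0.4983 0.1007] 0.003
line yaw 0.316 radial 0.446 103
bbox (140, 74, 84, 80) fit [0.4982 0.1001 0.0307] fixed r [0.4977 0.1   ] 0.0134
line yaw -0.902 radial 0.637 200
red 357 [326.02240896 202.49579832] [0.46265856 0.00352203 0.08      ]
pivot [0.51607865 0.01180948 0.055     ] knobtop [0.4667915  0.00650622 0.087     ]
t 5.6 pos [0.4632 0.0102 0.1994] yawx 0.602 tool dxyz [ 0.08   -0.0549  0.0975] F [ 0.  -0.7 -1.5] q [-0.09 -0.23  1.9   0.    1.47  0.88]
```

Converted, 0.027 m / 0.8 = 0.0338, 0.026 m / 0.8 = 0.0325.

Request:
{"op": "inch_along", "data": {
  "rows": {"finger_gap":[0.093, 0.093, 0.093, 0.093, 0.093, 0.093], "sx":[0.0338, 0.0338, 0.0325, 0, 0, 0], "sy":[-0.0225, -0.0225, -0.0238, 0, 0, 0], "sz":[0, 0, 0, 0.025, 0, 0], "turn":[0, 0, 0, 0, 0, 0]}
}}

```text
t: 6.2
tool_pos: [0.496, 0.1002, 0.1767]
orientation: [-3.0, -0.93, 0.007]
force: [-0.9, -0.3, 0.3]
opening: 0.0928
gripper_force: 0.0
```

```bash
python3 - <<'E'
from h import *
from plant import read_camera
w=read_camera("wrist"); np.savez("w4.npz",**w)
X=w["R"]@np.array([.498,.1,.115])+w["t"]; th=np.arctan2(np.hypot(X[0],X[1]),X[2]); r=th*w["fx"]/np.hypot(X[0],X[1]); u,v=int(w["cx"]+r*X[0]),int(w["cy"]+r*X[1]); print(u,v)
try: p=capfit(w,(max(u-65,0),max(v-70,0),u+65,v+70))
except Exception as e: print(e)
cv2.imwrite("pics/w4.png",w["image"][:,:,::-1]); go([.498,.1,.102])
E
```

```text
323 214
bbox (282, 168, 78, 80) fit [0.4979 0.103  0.028 ] fixed r [0.4989 0.1038] 0.0017
line yaw 0.309 radial 0.247 120
t 6.25 pos [0.4967 0.1001 0.1778] yawx 0.601 tool dxyz [0.0012 0.0008 0.0758] F [ 0.5  1.  -0.2] q [ 0.1  -0.09  1.81 -0.    1.42  1.07]
```

View pics/w4.png

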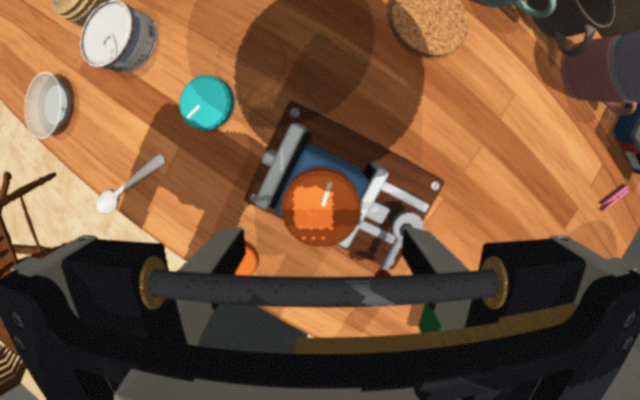

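Cap top at (321,207), centred between the open fingers; line yaw about 0.31. Descend and grip.

Converted, 0.03 m / 0.8 = 0.0375, 0.015 m / 0.8 = 0.0188.

Request:
{"op": "inch_along", "data": {
  "rows": {"finger_gap":[0.093, 0.093, 0.093, 0.093, 0.093], "sx":[0.0013, 0.0013, 0, 0, 0], "sy":[-0.0013, 0, 0, 0, 0], "sz":[0.0375, 0.0375, 0.0188, 0, 0], "turn":[0, 0, 0, 0, 0]}
}}

```text
t: 6.75
tool_pos: [0.499, 0.1021, 0.1046]
orientation: [3.001, 0.929, 0.001]
force: [-0.5, 0.6, -0.0]
opening: 0.0932
gripper_force: 0.0
```

Request:
{"op": "inch_along", "data": {
  "rows": {"finger_gap":[0.05, 0.05, 0.05, 0.05, 0.05, 0.05], "sx":[0, 0, 0, 0, 0, 0], "sy":[0, 0, 0, 0, 0, 0], "sz":[0, 0, 0, 0, 0, 0], "turn":[0, 0, 0, 0, 0, 0]},
  "grip_n": 55
}}

```text
t: 7.35
tool_pos: [0.4978, 0.1038, 0.1038]
orientation: [-2.998, -0.929, 0.001]
force: [-5.2, 7.2, 4.6]
opening: 0.0582
gripper_force: 55.0
```

```bash
python3 - <<'E'
from h import *
go([.498,.102,.102])
from plant import sensors
print(sensors.read_state()["wrist_torque"])
E
```

```text
t 7.35 pos [0.4978 0.1038 0.1038] yawx 0.601 tool dxyz [-0.0009  0.0016  0.0018] F [-5.2  7.2  4.6] q [ 0.1  -0.01  1.88  0.    1.28  1.07]
[ 1.26135799  0.88995069 -0.01845668]
```

Converted, -0.001 m / 0.8 = -0.0013, -0.08 rad / 0.7854 = -0.1019.

Request:
{"op": "inch_along", "data": {
  "rows": {"finger_gap":[0.05, 0.05, 0.05, 0.05, 0.05, 0.05, 0.05], "sx":[0, 0, 0, 0, 0, 0, 0], "sy":[-0.0013, 0, 0, 0, 0, 0, 0], "sz":[0, 0, 0, 0, 0, 0, 0], "turn":[0, -0.1019, -0.1019, -0.1019, -0.1019, -0.1019, 0]}
}}

```text
t: 8.05
tool_pos: [0.4984, 0.1033, 0.1043]
orientation: [2.755, 1.509, 0.001]
force: [-1.9, 0.9, 5.5]
opening: 0.0575
gripper_force: 55.0
```

```bash
python3 - <<'E'
from h import *
from plant import read_camera,sensors
go([.498,.102,.102]); print(sensors.read_state()["wrist_torque"])
w=read_camera("wrist"); capfit(w,(255,150,390,290))
E
```

```text
t 8.05 pos [0.4984 0.1033 0.1043] yawx 1.002 tool dxyz [-0.0013  0.0004  0.0023] F [-1.9  0.9  5.5] q [ 0.1  -0.02  1.88  0.    1.28  0.67]
[0.25068523 0.36528743 0.3061659 ]
bbox (267, 196, 114, 81) fit [0.5014 0.1063 0.0283] fixed r [0.5017 0.1069] 0.005
line yaw 0.712 radial 0.518 240
```

Converted, -0.09 rad / 0.7854 = -0.1146.

Request:
{"op": "inch_along", "data": {
  "rows": {"finger_gap":[0.05, 0.05, 0.05, 0.05, 0.05, 0.05, 0.05], "sx":[0, 0, 0, 0, 0, 0, 0], "sy":[0, 0, 0, 0, 0, 0, 0], "sz":[0, 0, 0, 0, 0, 0, 0], "turn":[-0.1146, -0.1146, -0.1146, -0.1146, -0.1146, 0, 0]}
}}

```text
t: 8.8
tool_pos: [0.4989, 0.1033, 0.1047]
orientation: [2.352, 2.081, 0.003]
force: [-1.2, 1.2, 7.5]
opening: 0.0581
gripper_force: 55.0
```

```bash
python3 - <<'E'
from h import *
from plant import read_camera,sensors
go([.498,.102,.102]); print(sensors.read_state()["wrist_torque"])
w=read_camera("wrist"); capfit(w,(255,150,390,290))
E
```

```text
t 8.8 pos [0.4989 0.1033 0.1047] yawx 1.449 tool dxyz [-0.0015 -0.0007  0.0027] F [-1.2  1.2  7.5] q [ 0.1  -0.02  1.88  0.    1.28  0.23]
[0.15808154 0.28646692 0.02973606]
bbox (266, 196, 115, 81) fit [0.4997 0.106  0.0286] fixed r [0.4998 0.1064] 0.0029
line yaw 1.158 radial 1.029 218
```

The turning torque has dropped to nearly zero, so the cap is free at about 1.03 rad from the jar's x axis. Lift gently and watch the force.

Converted, -0.002 m / 0.8 = -0.0025.

Request:
{"op": "inch_along", "data": {
  "rows": {"finger_gap":[0.05, 0.05, 0.05], "sx":[0, 0, 0], "sy":[0, 0, 0], "sz":[-0.0025, -0.0025, 0], "turn":[0, 0, 0]}
}}

```text
t: 9.15
tool_pos: [0.498, 0.1031, 0.1076]
orientation: [2.352, 2.083, -0.0]
force: [-0.0, 0.0, -0.3]
opening: 0.0577
gripper_force: 55.0
```

Request:
{"op": "inch_along", "data": {
  "rows": {"finger_gap":[0.05, 0.05, 0.05], "sx":[0, 0, 0], "sy":[0, 0, 0], "sz":[-0.0038, -0.0038, 0], "turn":[0, 0, 0]}
}}

```text
t: 9.45
tool_pos: [0.4984, 0.1032, 0.1142]
orientation: [2.351, 2.084, 0.001]
force: [0.5, 0.3, -0.5]
opening: 0.0581
gripper_force: 55.0
```

Request:
{"op": "inch_along", "data": {
  "rows": {"finger_gap":[0.05, 0.05, 0.05, 0.05, 0.05, 0.05, 0.05, 0.05], "sx":[0, 0, 0, 0, 0, 0, 0, 0], "sy":[0, 0, 0, 0, 0, 0, 0, 0], "sz":[-0.0075, -0.0088, -0.0088, -0.0075, -0.0063, 0, 0, 0], "turn":[0, 0, 0, 0, 0, 0, 0, 0]}
}}

```text
t: 10.25
tool_pos: [0.4978, 0.1031, 0.1443]
orientation: [-2.35, -2.084, 0.001]
force: [-0.3, -0.5, -0.4]
opening: 0.0578
gripper_force: 55.0
```

```bash
python3 - <<'E'
from h import *
from plant import read_camera,sensors
go([.498,.103,.145])
c=read_camera("scene"); np.savez("s5.npz",**c); go([.498,.103,.145])
cv2.imwrite("pics/s5.png",cv2.resize(c["image"][150:240,280:400,::-1],(800,600),interpolation=cv2.INTER_CUBIC))
E
```

```text
t 10.25 pos [0.4978 0.1031 0.1443] yawx 1.451 tool dxyz [-0.0001  0.0002 -0.0007] F [-0.3 -0.5 -0.4] q [ 0.1  -0.06  1.84  0.    1.36  0.22]
t 10.3 pos [0.4978 0.1031 0.1442] yawx 1.451 tool dxyz [-0.0001  0.0002 -0.0008] F [-0.5 -1.2 -0.8] q [ 0.1  -0.06  1.84 -0.    1.36  0.22]
```

View pics/s5.png

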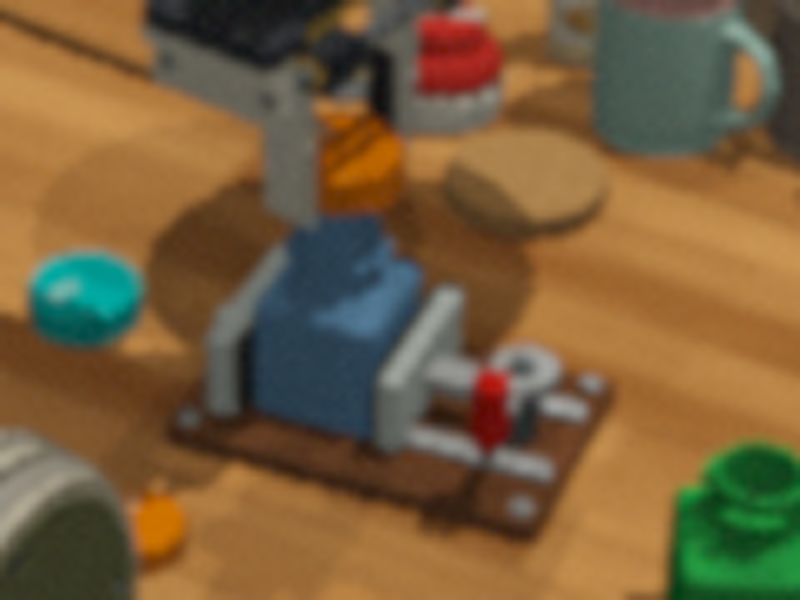

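The scene view shows the cap held level above the jar (crop (360,165)), with the jar squared in the clamp and the lever closed (knob at (490,410)). The tool rose 40 mm from the grip height, which puts the cap's lower edge at about 134 mm, or 24 mm above the rim. Handing in.

```bash
python3 -c "
from plant import robot
print(robot.close_job())"
```

```text
the job is handed in; nothing more can be done
None
```

I closed the clamp lever to its end stop, then unscrewed the orange cap to about 1.03 rad from the jar's x axis and lifted it straight off; I handed the job in at about 10.3 s with the cap held level roughly 24 mm above the jar's mouth (height worked out from the arm's travel).

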